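# Take and lock the depth of a heat-block well

### The job

Push the aluminium heat block along its rails until it is home against the stop of the depth gauge, so that its open well stands under the probe. Then press the probe down into the well by its red head until the sprung tip rests lightly on the bottom (a few newtons; never jam it), and, holding it there, turn the head fully clockwise to lock it, so that the probe stays on the bottom when you let go. Leave the amber bottle, the steel can and the beaker around it where they are.

Things in the scene. Friction and masses are not known exactly. Their poses are not given: they have to be found in the camera images.
- gauge: Depth gauge, fixed. Origin: on the worktop below the vertical probe axis; x axis along the rails towards the end stop (away from the robot), z up. Base plate 8 mm thick, x -155 to +80 mm, 100 mm wide; two rails, 20 mm above the worktop, 52 mm apart, guide the block; stop face at x = +30 mm. Grey column behind, with bridge and sleeve (32 mm across, z 97 to 141 mm) round the probe; top 144 mm.
- head_grip (a point): Centre of the red grip bar on top of the probe (bar 36 mm long, 12 mm thick, 28 mm tall, on a black neck 12 mm thick). The bar's length is the point's x axis, its thickness the y axis; take it from above across the 12 mm. It is at z = 242 mm when the probe is fully up and sinks with the probe.
- gauge_slide (a joint): Travel of the probe downwards, in m: 0 fully up, 0.068 at most. A return spring lifts it with about 3 N, so unless it is locked it goes up again when let go. Fully up, the end of the tip is 75 mm above the worktop, 12 mm above the block's top.
- gauge_lock (a joint): Turn of the red head, clockwise seen from above, in rad: 0 to 0.25 at the start (free), 1.45 at its end stop. Once the probe is lowered into a well, a cam clamp inside begins to grip at about 0.7, is tightest at 1.27 and stays locked by itself from there to the stop; once it grips, the probe can hardly be moved up or down. Turning needs up to about 0.4 N m.
- gauge_tip: Sprung tip at the probe's lower end, 6 mm ball; origin at its very end, z up. It springs upward into the rod by up to 8 mm, 1 N per mm from a first 0.5 N, after which it is rigid.
- heat_block: Loose aluminium block, 110 x 50 x 55 mm (its x, y, z), 0.35 to 0.7 kg, standing between the rails on the base plate. Origin: centre of its underside; its x axis points along the rails to the stop. It starts 35 to 55 mm short of the stop; push it by its front (-x) face. Home, its rear face touches the stop and its origin is at x = -25 mm in the gauge's frame.
- well_mouth (a point): Centre of the mouth of the open well in the block's top (the three in front of it are closed by flat blue plugs): 15 mm diameter, 25 mm from the block's centre towards the stop, so that it stands under the probe when the block is home. Its depth is not known: the bottom lies 20 to 45 mm below the mouth.
- reagent_amber: Bystander: amber glass reagent bottle, 52 mm diameter, 102 mm high; origin under its centre.
- steel_can_1: Bystander: steel can with lid, 68 mm diameter, 66 mm high; origin under its centre.
- beaker: Bystander: empty glass beaker, 54 mm diameter, 68 mm high; origin under its centre.
Mind the look-alikes: they are no part of the job. Leave any yellow look-alike of the heat_block alone.

How it is judged:
On the way, in this order (a step that is already met when the one before it is completed fails the run):
1. the block is home against the stop (x of heat_block in the frame of gauge above -0.0275 m and value of joint gauge_slide below 0.01 m), for 0.2 s.
2. the tip presses on the bottom of the well, the head not yet locked (contact force between gauge_tip and heat_block above 0.6 N and z of gauge_tip in the frame of heat_block below 0.045 m and value of joint gauge_lock below 0.65 rad), for 0.1 s.
At the end, for the whole second after the job is handed in: The block is within 2.5 mm of the stop and flat on the base; the head is turned at least 1.2 rad and let go; the probe stays down at rest with its tip inside the well (at least 10 mm below the block's top), pressing on the bottom with 0.6 to 8 N (x of heat_block in the frame of gauge above -0.0275 m and value of joint gauge_lock above 1.2 rad and contact force between gauge_tip and heat_block between 0.6 and 8 N and z of gauge_tip in the frame of heat_block below 0.045 m and angle between heat_block's own z axis and vertical below 0.03 rad and linear speed of gauge_tip below 0.003 m/s); the robot touches nothing.
It fails at once if the tip is jammed on the block with more than 10 N (contact force between gauge_tip and heat_block above 10 N).
It fails at once if the amber bottle, the can or the beaker is moved by more than 15 mm (distance of any of reagent_amber, steel_can_1, beaker from where it was at the start of the episode above 0.015 m).
It also fails if it takes over 69 s, if anything falls off the work surface, if the arm or the gripper's body presses on something with over 40 N, if the wrist force passes 120 N, or if a joint passes its speed limit or range.

### The arm

A 6-joint arm with a two-finger parallel gripper is mounted at the origin on a cart in front of the work surface, level with it; the furniture and walls round the work are solid. World frame = base frame: x ahead of the robot, y to its left, z up, the work surface at z = 0. Lengths are in m, angles in rad, forces in N, time in s.
With the tool pointing down it reaches from about 0.425 to 0.95 m from the base axis. Payload 3.5 kg.
Tool frame: the origin (TCP) lies midway between the tips of the shut fingers; the grasp point (between the pads) lies 19 mm behind it; z points along the fingers, y is the line along which they close (so a half turn about z gives the same grasp; the last joint's range is limited). The gripper opens to 85 mm and grips with 20 to 120 N. Pads are 22 mm wide; open, the fingers measure 114 mm over their backs; the gripper's body (76 mm by 85 mm) begins 54 mm behind the grasp point. The pads swing forward as they close: fully open they stand 13 mm farther back than shut.
Start: joints at [-1.499, 0.286, 1.577, -0, 1.279, -0.15], TCP at [0.149, -0.658, 0.206] pointing down, gripper open.
Joint ranges: [-2.77, 2.77], [-0.9, 2.22], [0.21, 2.48], [-1.53, 4.67], [0.24, 2.81], [-2.84, 2.84]. Speed limits (rad/s): [2.79, 2.79, 3.14, 3.14, 3.14, 3.14].

### API

Orientations are given as a unit quaternion [x, y, z, w].
In Python, from plant import get_state, read_camera, ctrl gives the robot as it stands.
- The arm moves only by the shell command python3 -m crank 'ROWS' [FORCE]. ROWS is JSON, a list of rows, each a list of 3 entries, a list of its own where there are three numbers: the shift along the tool's x, y, z in mm, then the turn about the tool's z in degrees, then the closure in counts, from 0 (fully open) to 255 (shut). In form: [[[tx, ty, tz], yaw, claw], ...]. A call has 1 to 10 rows; each row is the pose to reach, as a shift and turn from the pose commanded when the call began, along the tool's axes at that moment; what a row does not reach only later rows make up. A row lasts 1/10 s, in which the tool goes at most 50 mm and 8.59 degrees, less where a joint would pass 70% of its speed; a pose out of reach is approached as far as the arm can. A call with a gripper value outside its range is refused whole. The fingers move at their own pace and stop on an object; FORCE is the grip in N (left out, the last holds). Time passes only in rows, so rows that repeat a pose let the fingers close. It gives the time, the measured TCP pose, the force, the opening and the grip force at its end, in the units of the state.
- get_state(): the state, without advancing time (a new reading comes with each control period).
- read_camera(name): name is "side" or "top" or "wrist"; returns a dict with "frame" (384x512x3 uint8, blue, green, red), "range_z" (384x512 float32, m along the optical axis (not along the pixel's ray), 0 where there is no reading), "vfov" (degrees; the focal length in pixels is half the picture's height over the tangent of half this angle, whatever the lens; pixels are square), "cx", "cy" (the principal point, pixels), "origin" and "orientation" of the camera in the world. Camera axes: x right, y down, z forward; pixel columns grow to the right and rows downward; lengths in m; the calibration is good to about 2 mm. A picture is of the moment at which its call begins.
- ctrl.sign_off(): hands the job in; it is judged then, once.
The state is a dict: "time": time; "qpos": joint angles; "dq": joint speeds; "joint_efforts": joint torques, N m; "eef_pos": TCP position; "tcp_rot": TCP orientation; "contact_force": force on the tool from outside, world axes, zero at the start; "wrist_torque": the same for the moment, N m; "opening": opening from 0.0 (shut) to 1.0 (fully open); "finger_force": force on a finger pad.
Only numpy, scipy, OpenCV 4.12 (cv2) and the standard library are available. Lean on these libraries where they do the work, as an engineer would, in place of code of your own. Each camera call takes 0.05 s, during which the arm holds its last target. There are 200 camera calls.

## Working session

There is one attempt and no reset: what is moved stays moved. The work goes in short steps, Python scripts to look and compute and a shell command to move; the robot and the scene stay as the last step left them, time stands still between calls to the robot, and variables do not carry over. Pictures are saved under pics/ and viewed, at most 10 in all, crops included, and the job is handed in when it is done.

```bash
mkdir -p pics
cat > h.py <<'E'
import numpy as np,cv2
from scipy.spatial.transform import Rotation as R
from plant import get_state,read_camera,ctrl
def pts(c):
    H,W=c['range_z'].shape; f=H/2/np.tan(np.radians(c['vfov'])/2)
    u,v=np.meshgrid(np.arange(W),np.arange(H)); z=c['range_z']
    p=np.stack([(u-c['cx'])/f*z,(v-c['cy'])/f*z,z],-1)
    return p@R.from_quat(c['orientation']).as_matrix().T+np.array(c['origin'])
E
python3 - <<'E'
from h import *
s=get_state();print(s)
ims=[]
for n in('top','side'):
    c=read_camera(n);np.save(n+'.npy',c,allow_pickle=True);print(n,c['origin'],c['orientation'],c['vfov'],c['cx'],c['cy'])
    cv2.imwrite(f'pics/{n}0.png',c['frame'])
E
ls
```

```text
{'time': 0.0, 'qpos': array([-1.49900688e+00,  2.87173440e-01,  1.57821746e+00, -3.13114625e-06,
        1.27856178e+00, -1.49972163e-01]), 'dq': array([-0.00096208,  0.00066287, -0.00053562,  0.00011744,  0.00121627,
       -0.00094625]), 'joint_efforts': array([-1.78183545e-03, -4.05984700e+01, -2.92629862e+01, -2.15414011e-04,
        5.82263965e-03,  6.23262167e-06]), 'eef_pos': array([ 0.14845899, -0.6577286 ,  0.20432014]), 'tcp_rot': array([ 9.93858277e-01,  1.10654111e-01,  4.46191993e-05, -1.17917398e-03]), 'contact_force': array([-0.77997756,  0.04999006, -0.1498052 ]), 'wrist_torque': array([0.01685412, 0.0210044 , 0.04889456]), 'finger_force': 0.0, 'opening': 1.0010344099539574}
top [ 0.34006573 -0.34901469  1.02627585] [-0.6896612   0.71588869 -0.07889773  0.07513961] 47.57767452162827 259.43266232719196 190.51776287227983
side [ 0.42614659 -1.0914794   0.72052506] [ 0.89446987 -0.06163479  0.03525231 -0.44145451] 44.87015892432401 251.66578358241284 198.2763799104084
h.py
pics
side.npy
top.npy
```

View pics/top0.png

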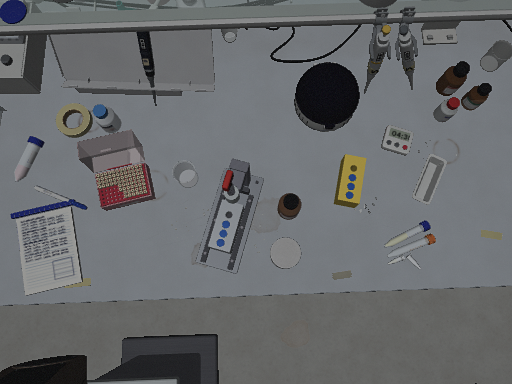

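View pics/side0.png

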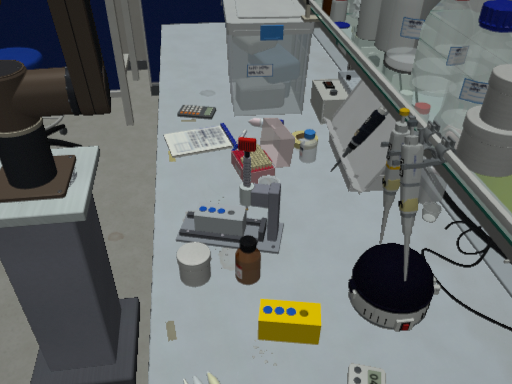

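Top view: the gauge is at about (230,222), with the aluminium block between its rails at (226,228) and the red head at (228,180). Look-alikes: the yellow block at (350,181) is the decoy. Other red things are the rack at (125,185) and the bottle caps. Neighbours are the beaker (186,175), bottle (289,207) and can (286,252).

Run:
```python
from h import *
T=np.load('top.npy',allow_pickle=True).item();S=np.load('side.npy',allow_pickle=True).item()
P=pts(T);f=T['frame'].astype(int);hsv=cv2.cvtColor(T['frame'],cv2.COLOR_BGR2HSV)
for n,(u,v) in dict(beaker=(186,175),bottle=(289,207),can=(286,252),head=(228,180),block=(228,215),plate=(206,258),table=(250,290)).items(): print(n,P[v,u].round(4),f[v,u])
def box(m,name):
    q=P[m];r=cv2.minAreaRect((q[:,:2]*1000).astype(np.float32));print(name,len(q),q.mean(0).round(4),r)
w=np.zeros(f.shape[:2],bool);w[155:275,190:270]=1
red=w&(f[...,2]>120)&(f[...,1]<70);box(red&(P[...,2]>.23),'head')
box(w&(abs(P[...,2]-.063)<.006),'blocktop')
box(w&(abs(P[...,2]-.020)<.004),'rails')
box(w&(P[...,2]>.004)&(P[...,2]<.3),'all')
box(w&(abs(P[...,2]-.141)<.008),'bridge')
bl=w&(hsv[...,0]>100)&(hsv[...,0]<130)&(hsv[...,1]>120)
n,l,st,ce=cv2.connectedComponentsWithStats(bl.astype(np.uint8))
for i in range(1,n):
    if st[i,4]>8: print('plug',ce[i],P[l==i].mean(0).round(4))
# side view
P=pts(S);g=S['frame'].astype(int)
w=np.zeros(g.shape[:2],bool);w[130:255,170:290]=1
hs=cv2.cvtColor(S['frame'],cv2.COLOR_BGR2HSV)
box(w&(g[...,2]>120)&(g[...,1]<70)&(P[...,2]>.22)&(P[...,2]<.27),'head side')
box(w&(abs(P[...,2]-.063)<.005),'blocktop side')
bl=w&(hs[...,0]>100)&(hs[...,0]<130)&(hs[...,1]>120)
n,l,st,ce=cv2.connectedComponentsWithStats(bl.astype(np.uint8))
for i in range(1,n):
    if st[i,4]>8: print('plug',ce[i],P[l==i].mean(0).round(4))
cv2.imwrite('pics/crop0.png',cv2.resize(T['frame'][150:280,180:310],None,fx=4,fy=4,interpolation=cv2.INTER_CUBIC))
```

```text
beaker [ 0.6125 -0.182   0.0011] [145 141 138]
bottle [ 0.507  -0.4205  0.0977] [23 22 22]
can [ 0.4128 -0.411   0.0681] [130 129 130]
head [ 0.5323 -0.3     0.2569] [ 39  41 131]
block [ 0.5044 -0.2842  0.0374] [61 57 56]
plate [ 0.4099 -0.2302  0.0168] [59 56 54]
table [ 0.3344 -0.3284 -0.0013] [125 122 118]
head 76 [ 0.5345 -0.2976  0.2565] ((534.693603515625, -297.26727294921875), (8.141310691833496, 31.617828369140625), 72.43070220947266)
blocktop 1106 [ 0.4791 -0.2778  0.0637] ((521.07763671875, -245.33572387695312), (142.7941436767578, 176.41281127929688), 74.03250885009766)
rails 694 [ 0.4745 -0.2827  0.0203] ((501.7759704589844, -249.15719604492188), (159.65740966796875, 215.5603790283203), 76.54864501953125)
all 4669 [ 0.4971 -0.2878  0.0523] ((516.2322387695312, -284.07135009765625), (191.66351318359375, 283.7843017578125), 87.80582427978516)
bridge 497 [ 0.5674 -0.3117  0.1415] ((561.1559448242188, -306.95977783203125), (39.60929870605469, 86.93195343017578), 72.5903091430664)
plug [225.58139535 223.97674419] [ 0.4798 -0.2802  0.065 ]
plug [222.85365854 233.14634146] [ 0.4595 -0.2738  0.0657]
plug [220.04545455 242.36363636] [ 0.4395 -0.2671  0.0649]
head side 48 [ 0.5334 -0.2982  0.2556] ((534.046630859375, -298.222900390625), (10.923114776611328, 31.101089477539062), 66.15925598144531)
blocktop side 1348 [ 0.4861 -0.2844  0.0637] ((543.8356323242188, -192.57244873046875), (511.5001220703125, 186.96002197265625), 71.9703369140625)
plug [231.375 139.025] [0.5443 0.1261 0.0101]
plug [202.53571429 208.25      ] [ 0.4379 -0.2661  0.0647]
plug [211.71428571 209.35714286] [ 0.4581 -0.2728  0.0647]
plug [220.88461538 210.46153846] [ 0.4763 -0.3104  0.0896]
```

View pics/crop0.png

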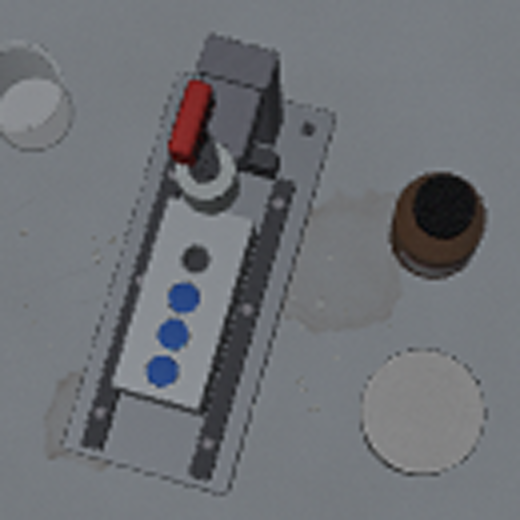

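The crop shows the open well at crop pixel (195,258), three blue plugs in front of it, and the red bar above. So the grey block between the rails is the right one. The gauge axis points at about -18°, the probe is at about (0.534, -0.298), the front face at about (0.423, -0.262), and the push is about 36 mm. Now I move to in front of the block, with the tool heading at 162°.

```bash
python3 -m crank '[[[33,-34,0],-7.5,255],[[66,-68,0],-15,255],[[100,-102,0],-22.5,255],[[133,-136,0],-30,255],[[166,-170,0],-37.5,255],[[199,-203,0],-45,255],[[232,-237,0],-52.5,255],[[266,-271,0],-60,255],[[299,-305,0],-67.5,255],[[332,-339,0],-75,255]]' 40
python3 -m crank '[[[0,0,0],-8,255],[[0,0,0],-16,255],[[0,0,0],-24,255],[[0,0,0],-32,255],[[0,0,0],-40,255],[[0,0,0],-48,255],[[0,0,0],-56,255],[[0,0,0],-64,255],[[0,0,0],-72,255],[[0,0,0],-74,255]]'
python3 - <<'E'
from h import *
s=get_state();r=R.from_quat(s['tcp_rot']).as_matrix();print(s['qpos'].round(3),s['contact_force'],np.degrees(np.arctan2(r[1,0],r[0,0])),r[:,2],s['opening'])
c=read_camera('wrist');np.save('wrist.npy',c,allow_pickle=True);cv2.imwrite('pics/w1.png',c['frame'])
P=pts(c);hsv=cv2.cvtColor(c['frame'],cv2.COLOR_BGR2HSV)
bl=((hsv[...,0]>100)&(hsv[...,0]<130)&(hsv[...,1]>120)).astype(np.uint8)
n,l,st,ce=cv2.connectedComponentsWithStats(bl)
for i in range(1,n):
    if st[i,4]>30: print('plug',ce[i],st[i,4],P[l==i].mean(0).round(4))
E
```

```text
time: 1.1
eef_pos: [0.3982, -0.2527, 0.2054]
tcp_rot: [0.719, 0.695, 0.0, -0.0]
contact_force: [0.1, -0.1, 0.1]
opening: 0.002
finger_force: 0.0
time: 2.1
eef_pos: [0.3975, -0.2544, 0.2052]
tcp_rot: [0.157, 0.988, 0.0, -0.0]
contact_force: [-0.1, -0.5, -0.0]
opening: 0.003
finger_force: 0.0
[-0.785 -0.174  2.059  0.     1.258 -2.04 ] [-0.12623459 -0.47458817 -0.01342937] 161.89355779073668 [-7.13453901e-04  7.34537069e-04 -9.99999476e-01] 0.00312997932198213
plug [256.37640449 203.75280899] 178 [ 0.439  -0.2655  0.0652]
```

View pics/w1.png

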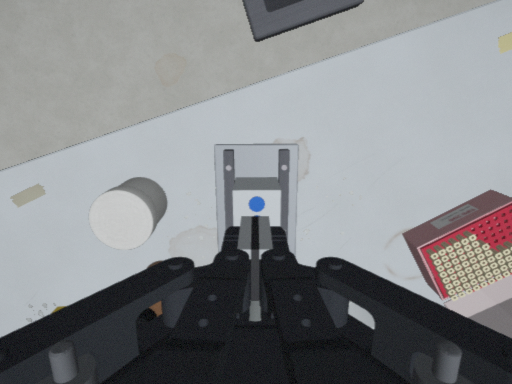

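The wrist view shows the block's front face at about v=178, its nearest plug at (256,204), and the gauge straight up the image and centred on the fingers (u≈256). The can is at left (125,212), clear.

Run:
```python
from h import *
c=np.load('wrist.npy',allow_pickle=True).item();P=pts(c)
for v in range(140,214,4): print(v,P[v,250].round(4))
th=np.radians(-18);A=np.array([np.cos(th),np.sin(th)]);N=np.array([-A[1],A[0]])
o=np.array([.5345,-.2976])
q=P[130:215,205:310];
m=abs(q[...,2]-.063)<.005;d=(q[m][:,:2]-o);print('blocktop x',np.percentile(d@A,[1,99]),'y',np.percentile(d@N,[1,50,99]))
m=abs(q[...,2]-.008)<.004;d=(q[m][:,:2]-o);print('plate x',np.percentile(d@A,[1]),'y',np.percentile(d@N,[1,99]))
print('tcp',(get_state()['eef_pos'][:2]-o)@A,(get_state()['eef_pos'][:2]-o)@N)
```

```text
140 [ 3.817e-01 -2.545e-01  2.000e-04]
144 [ 0.3851 -0.2555  0.0085]
148 [ 0.3896 -0.257   0.0084]
152 [ 0.394  -0.2584  0.0092]
156 [ 0.3984 -0.2599  0.0101]
160 [ 0.4032 -0.2615  0.0086]
164 [ 0.4079 -0.263   0.0086]
168 [ 0.4126 -0.2646  0.0081]
172 [ 0.4171 -0.2661  0.0089]
176 [ 0.4221 -0.2677  0.0077]
180 [ 0.4227 -0.2677  0.0242]
184 [ 0.4227 -0.2674  0.0416]
188 [ 0.4232 -0.2674  0.0558]
192 [ 0.4255 -0.268   0.0626]
196 [ 0.4293 -0.2693  0.0636]
200 [ 0.4329 -0.2705  0.0654]
204 [ 0.4372 -0.2719  0.0651]
208 [ 0.4415 -0.2733  0.0646]
212 [ 0.4462 -0.2749  0.0635]
blocktop x [-0.1157073  -0.08861596] y [-0.02346994  0.00067082  0.02547228]
plate x [-0.15481431] y [-0.04863065  0.04992653]
tcp -0.14363848804236146 -0.0012502500920909885
```

```bash
python3 -m crank '[[[0,1,40],0,255],[[0,1,80],0,255],[[0,1,115],0,255],[[0,1,145],0,255],[[0,1,165],0,255],[[0,1,170],0,255],[[-5,1,170],0,255],[[-10,1,170],0,255],[[-15,1,170],0,255],[[-20,1,170],0,255]]'
python3 -m crank '[[[-4,0,0],0,255],[[-8,0,0],0,255],[[-12,0,0],0,255],[[-16,0,0],0,255],[[-20,0,0],0,255],[[-23,0,0],0,255],[[-26,0,0],0,255],[[-28,0,0],0,255],[[-29,0,0],0,255],[[-30,0,0],0,255]]'
```

```text
time: 3.15
eef_pos: [0.418, -0.2608, 0.0372]
tcp_rot: [0.159, 0.987, -0.001, 0.0]
contact_force: [-5.5, 1.9, 7.9]
opening: 0.005
finger_force: 4.1
time: 4.15
eef_pos: [0.4454, -0.2697, 0.0374]
tcp_rot: [0.158, 0.987, -0.0, -0.001]
contact_force: [-5.7, 0.9, 7.4]
opening: 0.001
finger_force: 4.1
```

```bash
python3 -m crank '[[[-1,0,0],0,255],[[-2,0,0],0,255],[[-2,0,0],0,255]]'; python3 -m crank '[[[-1,0,0],0,255],[[-2,0,0],0,255],[[-2,0,0],0,255]]'; python3 -m crank '[[[-1,0,0],0,255],[[-2,0,0],0,255],[[-2,0,0],0,255]]'
```

```text
time: 4.45
eef_pos: [0.4475, -0.2705, 0.0374]
tcp_rot: [0.159, 0.987, -0.0, -0.001]
contact_force: [-4.4, 2.8, 7.8]
opening: 0.004
finger_force: 3.7
time: 4.75
eef_pos: [0.4493, -0.271, 0.0375]
tcp_rot: [0.159, 0.987, -0.0, -0.001]
contact_force: [-4.5, 1.2, 7.6]
opening: -0.004
finger_force: 3.8
time: 5.05
eef_pos: [0.4512, -0.2717, 0.0374]
tcp_rot: [0.159, 0.987, -0.0, -0.001]
contact_force: [-5.4, 2.4, 7.5]
opening: -0.003
finger_force: 3.8
```

```bash
python3 -m crank '[[[-1,0,0],0,255],[[-2,0,0],0,255],[[-2,0,0],0,255]]'; python3 -m crank '[[[-1,0,0],0,255],[[-2,0,0],0,255],[[-2,0,0],0,255]]'
```

```text
time: 5.35
eef_pos: [0.4531, -0.2723, 0.0375]
tcp_rot: [0.159, 0.987, -0.0, -0.001]
contact_force: [-4.6, 1.2, 7.6]
opening: -0.003
finger_force: 3.7
time: 5.65
eef_pos: [0.455, -0.2729, 0.0374]
tcp_rot: [0.159, 0.987, -0.0, -0.001]
contact_force: [-4.4, 1.6, 7.1]
opening: 0.002
finger_force: 3.8
```

Run:
```python
from h import *
th=np.radians(-18);A=np.array([np.cos(th),np.sin(th)]);N=np.array([-A[1],A[0]]);o=np.array([.5345,-.2976])
c=read_camera('side');P=pts(c);hs=cv2.cvtColor(c['frame'],cv2.COLOR_BGR2HSV)
bl=((hs[...,0]>100)&(hs[...,0]<130)&(hs[...,1]>120)).astype(np.uint8);bl[:190]=0;bl[240:]=0
n,l,st,ce=cv2.connectedComponentsWithStats(bl)
for i in range(1,n):
    if st[i,4]>8:
        p=np.median(P[l==i],0);print('plug',ce[i],st[i,4],p.round(4),(p[:2]-o)@A)
c0=np.load('side.npy',allow_pickle=True).item();P=pts(c0)
for u,v in((202,208),(211,209)): print((P[v,u,:2]-o)@A,P[v,u])
cv2.imwrite('pics/s2.png',cv2.resize(c['frame'][120:270,160:310],None,fx=4,fy=4))
```

```text
plug [201.91304348 208.26086957] 23 [ 0.4367 -0.2667  0.0652] -0.1025147172094828
plug [221.  210.4] 25 [ 0.4784 -0.2797  0.0648] -0.058845312013624175
-0.10308610419663727 [ 0.43674344 -0.26487012  0.06451816]
-0.0821489691668122 [ 0.45657276 -0.27159572  0.06489741]
```

View pics/s2.png

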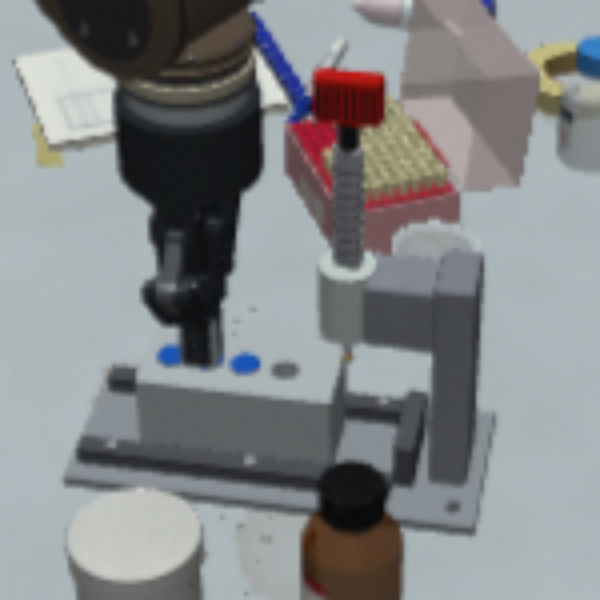

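The picture shows that the block has not moved. The fingers stand on its top at about crop (203,355), over the middle plug, even though the reported z is 0.037. I'll measure the fingertip height directly.

Run:
```python
from h import *
c=read_camera('side');P=pts(c);s=get_state();print(s['eef_pos'],s['qpos'],s['contact_force'])
for v in range(180,216,3): print(v,[P[v,u].round(3).tolist() for u in (207,210,213)],c['frame'][v,210])
w=read_camera('wrist');np.save('w2.npy',w,allow_pickle=True);print(w['origin'],w['orientation']);w0=np.load('wrist.npy',allow_pickle=True).item();print(w0['origin'],w0['orientation'])
```

```text
[ 0.45499196 -0.27290268  0.03744693] [-7.30983335e-01  1.78947879e-01  2.04413111e+00 -1.49738024e-03
  9.19870867e-01 -1.98236874e+00] [-4.56237571  1.28787717  6.9362886 ]
180 [[0.45, -0.313, 0.174], [0.457, -0.299, 0.164], [0.463, -0.295, 0.161]] [17 15 14]
183 [[0.45, -0.316, 0.169], [0.457, -0.299, 0.156], [0.463, -0.295, 0.153]] [19 17 14]
186 [[0.45, -0.307, 0.155], [0.456, -0.302, 0.151], [0.463, -0.294, 0.144]] [19 17 15]
189 [[0.45, -0.287, 0.133], [0.456, -0.289, 0.134], [0.462, -0.292, 0.135]] [46 42 39]
192 [[0.448, -0.329, 0.155], [0.456, -0.289, 0.125], [0.462, -0.29, 0.126]] [26 22 22]
195 [[0.448, -0.331, 0.15], [0.455, -0.309, 0.132], [0.462, -0.289, 0.117]] [22 19 17]
198 [[0.448, -0.329, 0.14], [0.454, -0.311, 0.126], [0.462, -0.29, 0.109]] [18 17 16]
201 [[0.448, -0.304, 0.114], [0.454, -0.312, 0.119], [0.461, -0.284, 0.096]] [19 16 15]
204 [[0.448, -0.287, 0.092], [0.454, -0.287, 0.091], [0.461, -0.281, 0.086]] [25 24 21]
207 [[0.448, -0.285, 0.082], [0.454, -0.286, 0.082], [0.461, -0.282, 0.078]] [27 25 23]
210 [[0.447, -0.284, 0.073], [0.454, -0.288, 0.075], [0.461, -0.279, 0.068]] [30 27 24]
213 [[0.447, -0.283, 0.064], [0.453, -0.283, 0.063], [0.46, -0.286, 0.065]] [183 181 171]
[ 0.3935216  -0.25189466  0.20612357] [0.80328614 0.58115961 0.0760122  0.10586324]
[ 0.3357954  -0.23366764  0.37380477] [0.80256767 0.58206813 0.0767902  0.10575956]
```

Run:
```python
from h import *
for n in('wrist','w2'):
    c=np.load(n+'.npy',allow_pickle=True).item();P=pts(c);print(n)
    for v in range(180,330,8): print(v,[P[v,u].round(3).tolist() for u in (248,264)])
    if n=='w2': cv2.imwrite('pics/w2.png',c['frame'])
```

```text
wrist
180 [[0.422, -0.27, 0.024], [0.427, -0.252, 0.026]]
188 [[0.422, -0.269, 0.057], [0.427, -0.253, 0.057]]
196 [[0.429, -0.271, 0.063], [0.434, -0.255, 0.063]]
204 [[0.436, -0.274, 0.065], [0.442, -0.258, 0.065]]
212 [[0.446, -0.277, 0.063], [0.451, -0.261, 0.064]]
220 [[0.386, -0.253, 0.241], [0.389, -0.247, 0.24]]
228 [[0.387, -0.253, 0.25], [0.388, -0.247, 0.251]]
236 [[0.387, -0.253, 0.258], [0.389, -0.247, 0.257]]
244 [[0.387, -0.253, 0.265], [0.389, -0.247, 0.265]]
252 [[0.388, -0.253, 0.269], [0.388, -0.247, 0.273]]
260 [[0.386, -0.252, 0.278], [0.388, -0.247, 0.278]]
268 [[0.389, -0.253, 0.279], [0.387, -0.247, 0.284]]
276 [[0.392, -0.255, 0.278], [0.388, -0.248, 0.288]]
284 [[0.395, -0.255, 0.278], [0.391, -0.248, 0.288]]
292 [[0.398, -0.256, 0.278], [0.399, -0.251, 0.28]]
300 [[0.402, -0.258, 0.277], [0.402, -0.252, 0.28]]
308 [[0.404, -0.258, 0.279], [0.404, -0.253, 0.28]]
316 [[0.407, -0.259, 0.279], [0.406, -0.253, 0.282]]
324 [[0.389, -0.253, 0.306], [0.389, -0.249, 0.307]]
w2
180 [[0.428, -0.267, 0.064], [0.431, -0.26, 0.064]]
188 [[0.432, -0.268, 0.065], [0.434, -
[... 210 characters left out ...]
 -0.265, 0.072]]
228 [[0.444, -0.272, 0.082], [0.446, -0.265, 0.082]]
236 [[0.444, -0.272, 0.089], [0.446, -0.265, 0.09]]
244 [[0.444, -0.271, 0.097], [0.446, -0.266, 0.098]]
252 [[0.446, -0.272, 0.101], [0.445, -0.266, 0.105]]
260 [[0.444, -0.271, 0.11], [0.394, -0.252, 0.206]]
268 [[0.446, -0.272, 0.111], [0.445, -0.266, 0.116]]
276 [[0.449, -0.273, 0.111], [0.446, -0.266, 0.119]]
284 [[0.452, -0.274, 0.11], [0.448, -0.267, 0.119]]
292 [[0.455, -0.275, 0.111], [0.457, -0.269, 0.111]]
300 [[0.458, -0.276, 0.111], [0.46, -0.27, 0.111]]
308 [[0.461, -0.277, 0.111], [0.463, -0.271, 0.112]]
316 [[0.463, -0.277, 0.112], [0.464, -0.272, 0.114]]
324 [[0.446, -0.271, 0.139], [0.447, -0.267, 0.139]]
```

View pics/w2.png

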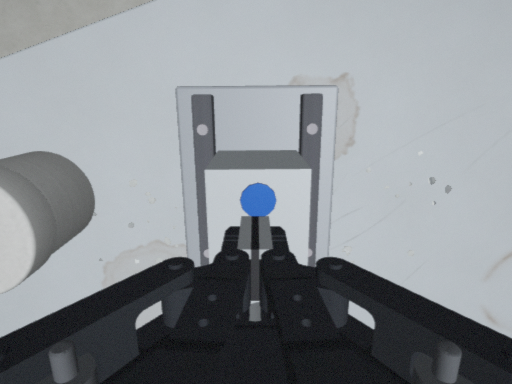

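The wrist view shows the fingers on the block top at about (256,230), with the block still short of the stop. The ranges agree that the real fingertips are about 28 mm above the reported TCP z, in free air and on the block. xy agrees. I'll take real tip z = reported z + 28 mm, back off and go down again.

```bash
python3 -m crank '[[[0,0,-10],0,255],[[0,0,-20],0,255],[[25,0,-20],0,255],[[50,0,-20],0,255],[[60,0,-20],0,255],[[60,0,-10],0,255],[[60,0,5],0,255],[[60,0,18],0,255],[[60,0,26],0,255],[[60,0,26],0,255]]'
```

```text
time: 6.8
eef_pos: [0.3976, -0.253, 0.008]
tcp_rot: [0.159, 0.987, 0.001, -0.001]
contact_force: [-0.3, 0.2, 0.8]
opening: 0.003
finger_force: 0.0
```

```bash
python3 -m crank '[[[-6,0,0],0,255],[[-12,0,0],0,255],[[-17,0,0],0,255],[[-22,0,0],0,255],[[-27,0,0],0,255],[[-32,0,0],0,255],[[-37,0,0],0,255],[[-42,0,0],0,255],[[-46,0,0],0,255],[[-48,0,0],0,255]]'; python3 -m crank '[[[-1,0,0],0,255],[[-2,0,0],0,255],[[-2,0,0],0,255]]'
```

```text
time: 7.8
eef_pos: [0.4433, -0.2685, 0.0099]
tcp_rot: [0.159, 0.987, 0.0, -0.001]
contact_force: [-6.8, 2.2, 4.5]
opening: 0.002
finger_force: 3.2
time: 8.1
eef_pos: [0.4451, -0.2691, 0.0099]
tcp_rot: [0.159, 0.987, 0.0, -0.001]
contact_force: [-4.9, 1.3, 3.8]
opening: -0.001
finger_force: 2.5
```

```bash
cat > blk.py <<'E'
from h import *
th=np.radians(-18);A=np.array([np.cos(th),np.sin(th)]);N=np.array([-A[1],A[0]]);o=np.array([.5345,-.2976])
for cam,r in(('side',(190,240,170,290)),('wrist',(120,330,150,360))):
    c=read_camera(cam);P=pts(c);hs=cv2.cvtColor(c['frame'],cv2.COLOR_BGR2HSV)
    bl=((hs[...,0]>100)&(hs[...,0]<130)&(hs[...,1]>120)).astype(np.uint8);m=np.zeros_like(bl);m[r[0]:r[1],r[2]:r[3]]=1;bl*=m
    n,l,st,ce=cv2.connectedComponentsWithStats(bl)
    for i in range(1,n):
        if st[i,4]>8:
            p=np.median(P[l==i],0);print(cam,ce[i].round(1),st[i,4],'gauge x,y,z',(p[:2]-o)@A,(p[:2]-o)@N,p[2])
print(get_state()['eef_pos'])
E
python3 blk.py
```

```text
side [217.1 209.9] 28 gauge x,y,z -0.06826914493865469 0.0004620599861284342 0.06472384247164004
side [226.1 210.9] 28 gauge x,y,z -0.0475467816741752 0.000913916182364854 0.0645523055178226
side [235.2 212.1] 27 gauge x,y,z -0.02662553960311633 0.0004212217246426317 0.06509693619410262
wrist [254.8 311.4] 266 gauge x,y,z -0.07306409800622965 0.00012392689597566742 0.06545866431350106
[ 0.44515516 -0.26914756  0.0098432 ]
```

```bash
python3 -m crank '[[[-1,0,0],0,255],[[-1,0,0],0,255]]'; python3 -m crank '[[[-1,0,0],0,255],[[-1,0,0],0,255]]';python3 -m crank '[[[-1,0,0],0,255],[[-1,0,0],0,255]]'
```

```text
time: 8.4
eef_pos: [0.4461, -0.2695, 0.0098]
tcp_rot: [0.159, 0.987, 0.0, -0.001]
contact_force: [-4.9, 2.2, 3.7]
opening: -0.003
finger_force: 2.6
time: 8.6
eef_pos: [0.4472, -0.2698, 0.0098]
tcp_rot: [0.159, 0.987, 0.0, -0.001]
contact_force: [-4.1, 1.1, 3.8]
opening: -0.0
finger_force: 2.6
time: 8.8
eef_pos: [0.4472, -0.2698, 0.0097]
tcp_rot: [0.159, 0.987, 0.001, -0.002]
contact_force: [-7.0, 1.8, 6.7]
opening: -0.004
finger_force: 4.1
```

```bash
python3 -m crank '[[[-1,0,0],0,255],[[-2,0,0],0,255],[[-2,0,0],0,255]]'; python3 blk.py
```

```text
time: 9.1
eef_pos: [0.447, -0.2697, 0.0096]
tcp_rot: [0.158, 0.987, 0.001, -0.005]
contact_force: [-14.4, 3.9, 10.7]
opening: -0.005
finger_force: 7.4
side [217.9 210.1] 28 gauge x,y,z -0.06586491543456595 -0.0002891579639136943 0.06481037063976214
side [227.  211.1] 29 gauge x,y,z -0.045293848103940264 -0.00012786097236212 0.06496116398624763
side [236.1 212.2] 28 gauge x,y,z -0.02436212626147717 -0.0003064632361209814 0.06515800705041275
wrist [254.9 311.6] 265 gauge x,y,z -0.07084274529490259 0.000199783655249444 0.06544848836021055
[ 0.44703631 -0.26967675  0.00957214]
```

The block is home: it has stopped advancing, the push force climbs, and the plugs have moved 37 mm. I'll back off, rise, and go above the head with the gripper open.

```bash
python3 -m crank '[[[15,0,0],0,255],[[30,0,0],0,255],[[30,0,-45],0,200],[[30,0,-90],0,120],[[30,0,-135],0,100],[[30,0,-180],0,100],[[30,0,-225],0,100],[[30,0,-260],0,100],[[30,0,-265],0,100],[[30,0,-265],0,100]]'
python3 -m crank '[[[-30,0,0],0,100],[[-60,0,0],0,100],[[-90,0,0],0,100],[[-105,0,0],0,100],[[-105,0,0],0,100]]'
python3 - <<'E'
from h import *
exec(open('blk.py').read().split('for cam')[0])
print((get_state()['eef_pos'][:2]-o)@A,(get_state()['eef_pos'][:2]-o)@N)
ims=[]
for n in('side','top','wrist'):
    c=read_camera(n);P=pts(c);f=c['frame'].astype(int);np.save(n+'3.npy',c,allow_pickle=True)
    m=(f[...,2]>90)&(f[...,1]<70)&(f[...,0]<70)&(P[...,2]>.215)&(P[...,2]<.27)
    q=P[m]
    d=(q[:,:2]-o);print(n,m.sum(),np.argwhere(m).mean(0)[::-1] if m.sum() else 0)
    if m.sum()>5:
        t=q[:,2]>.25;print(d.mean(0)@A,d.mean(0)@N,'top',q[:,2].max(),(d[t]@A).min(),(d[t]@A).max(),(d[t]@N).min(),(d[t]@N).max(),cv2.minAreaRect((q[t,:2]*1000).astype(np.float32)))
    cv2.imwrite(f'pics/{n}3.png',c['frame'])
E
```

```text
time: 10.2
eef_pos: [0.4231, -0.2624, 0.2766]
tcp_rot: [0.159, 0.987, -0.001, 0.003]
contact_force: [-0.1, 0.0, -0.2]
opening: 0.611
finger_force: 0.0
time: 10.7
eef_pos: [0.5222, -0.2944, 0.2711]
tcp_rot: [0.159, 0.987, 0.001, -0.002]
contact_force: [-0.3, -0.7, 0.1]
opening: 0.61
finger_force: 0.0
-0.012668285081167794 -0.0007326447316847261
side 74 [246.08108108 140.56756757]
-0.001591871524281464 -0.0026663135212007605 top 0.2579294992480932 -0.017109208107775862 0.016046702893152416 -0.0069383501731226415 0.005574568050273161 ((533.798095703125, -298.0831298828125), (12.41287899017334, 33.13545227050781), 71.76457977294922)
top 1 [227. 188.]
wrist 1065 [257.24037559 218.78685446]
-0.0037870351855576064 0.001437858284223744 top 0.2582190499455169 -0.018401971988191962 0.01658731444207258 -0.004659406562483404 0.007203410181400633 ((534.0535888671875, -295.9852294921875), (11.869528770446777, 34.96559524536133), 71.493408203125)
```

View pics/wrist3.png

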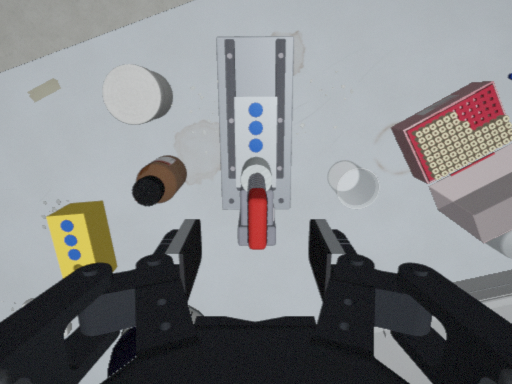

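The wrist view shows the red bar at (257,218), between the open fingers (tips at about (190,235) and (322,235)) and aligned with them. Under it the block is home against the stop. The head's offset from the TCP is about 12 mm forward and 1 mm to the side. Now I go down and grip.

```bash
python3 -m crank '[[[-6,1,0],0,100],[[-12,1,0],0,100],[[-12,1,30],0,100],[[-12,1,55],0,100],[[-12,1,70],0,100],[[-12,1,75],0,100],[[-12,1,75],0,180],[[-12,1,75],0,255],[[-12,1,75],0,255],[[-12,1,75],0,255]]' 60; python3 -m crank '[[[0,0,0],0,255],[[0,0,0],0,255],[[0,0,0],0,255]]'
```

```text
time: 11.85
eef_pos: [0.5344, -0.297, 0.2017]
tcp_rot: [0.159, 0.987, 0.0, 0.002]
contact_force: [1.2, 3.6, 2.8]
opening: 0.129
finger_force: 62.0
time: 12.15
eef_pos: [0.5342, -0.2971, 0.2005]
tcp_rot: [0.159, 0.987, 0.0, 0.001]
contact_force: [2.6, 3.8, 3.2]
opening: 0.132
finger_force: 62.0
```

```bash
python3 -m crank '[[[0,0,4],0,255],[[0,0,8],0,255],[[0,0,12],0,255],[[0,0,16],0,255],[[0,0,20],0,255],[[0,0,24],0,255],[[0,0,26],0,255],[[0,0,26],0,255]]'; for i in 1 2 3; do python3 - <<'E'
from h import *
s=get_state();print(s['eef_pos'],s['contact_force'],s['wrist_torque'])
E
done
```

```text
time: 12.95
eef_pos: [0.5342, -0.2971, 0.1738]
tcp_rot: [0.159, 0.987, 0.0, 0.001]
contact_force: [3.3, 5.0, 2.6]
opening: 0.126
finger_force: 61.9
[ 0.5342258  -0.29708857  0.17376175] [3.34350544 4.97639934 2.55031494] [ 0.64854697 -0.71967096 -0.11053041]
[ 0.5342258  -0.29708857  0.17376175] [3.34350544 4.97639934 2.55031494] [ 0.64854697 -0.71967096 -0.11053041]
[ 0.5342258  -0.29708857  0.17376175] [3.34350544 4.97639934 2.55031494] [ 0.64854697 -0.71967096 -0.11053041]
```

```bash
python3 -m crank '[[[0,1,0],0,255],[[0,1,2],0,255],[[0,1,3],0,255],[[0,1,3],0,255]]' | sed -n '1,2p;4p'; for i in 1 2; do python3 -m crank '[[[0,0,1],0,255],[[0,0,2],0,255],[[0,0,2],0,255]]' | sed -n '1,2p;4p'; done
```

```text
time: 13.35
eef_pos: [0.5342, -0.297, 0.1709]
contact_force: [4.3, 0.5, 3.2]
time: 13.65
eef_pos: [0.5341, -0.2969, 0.1689]
contact_force: [5.3, 0.1, 3.4]
time: 13.95
eef_pos: [0.5341, -0.2969, 0.1669]
contact_force: [5.9, 0.4, 1.6]
```

```bash
python3 -m crank '[[[-1,0,0],0,255],[[-1,0,1],0,255],[[-1,0,2],0,255],[[-1,0,2],0,255]]' | sed -n '1,2p;4p'; for i in 1 2 ; do python3 -m crank '[[[0,0,1],0,255],[[0,0,2],0,255],[[0,0,2],0,255]]' | sed -n '1,2p;4p'; done
```

```text
time: 14.35
eef_pos: [0.5342, -0.2969, 0.1647]
contact_force: [2.2, 0.3, 4.8]
time: 14.65
eef_pos: [0.5343, -0.2969, 0.1631]
contact_force: [2.4, 1.0, 5.4]
time: 14.95
eef_pos: [0.5343, -0.297, 0.1615]
contact_force: [0.6, 0.8, 7.4]
```

```bash
for i in 1 2 3 ; do python3 -m crank '[[[0,0,0],0,255],[[0,0,0],0,255]]' | sed -n '1,2p;4p'; done
```

```text
time: 15.15
eef_pos: [0.5343, -0.297, 0.1616]
contact_force: [0.3, 2.3, 7.9]
time: 15.35
eef_pos: [0.5343, -0.297, 0.1616]
contact_force: [0.5, 1.5, 6.8]
time: 15.55
eef_pos: [0.5343, -0.2969, 0.1616]
contact_force: [1.1, 1.5, 7.8]
```

Tip force is about 4.5 N, at about 39 mm travel (27 mm below the mouth). Turning clockwise now, which is positive about the downward tool z.

```bash
cat > st.py <<'E'
from h import *
s=get_state();r=R.from_quat(s['tcp_rot']).as_matrix();print('head',np.degrees(np.arctan2(r[1,0],r[0,0])).round(2),s['eef_pos'].round(4),s['contact_force'].round(1),s['wrist_torque'].round(2),s['qpos'][5])
E
python3 st.py; python3 -m crank '[[[0,0,0],6,255],[[0,0,0],12,255],[[0,0,0],18,255],[[0,0,0],24,255],[[0,0,0],30,255],[[0,0,0],30,255]]' >/dev/null; python3 st.py;  python3 -m crank '[[[0,0,0],5,255],[[0,0,0],10,255],[[0,0,0],15,255],[[0,0,0],20,255],[[0,0,0],25,255],[[0,0,0],25,255]]' >/dev/null; python3 st.py
```

```text
head 161.71 [ 0.5343 -0.2969  0.1616] [1.1 1.5 7.8] [ 0.14 -0.19 -0.04] -1.9240716242541116
head 131.62 [ 0.5343 -0.297   0.1616] [0.5 1.5 6.6] [ 0.11 -0.16 -0.06] -1.3987795923104058
head 106.68 [ 0.5341 -0.2969  0.1616] [0.8 1.3 6.3] [ 0.1   0.03 -0.01] -0.9632587236813422
```

```bash
python3 -m crank '[[[0,0,0],4,255],[[0,0,0],8,255],[[0,0,0],12,255],[[0,0,0],15,255],[[0,0,0],15,255]]' >/dev/null; python3 st.py;  python3 -m crank '[[[0,0,0],3,255],[[0,0,0],6,255],[[0,0,0],9,255],[[0,0,0],9,255]]' >/dev/null; python3 st.py
python3 - <<'E'
from h import *
c=read_camera('wrist');cv2.imwrite('pics/w4.png',c['frame'])
E
```

```text
head 91.71 [ 0.534  -0.2969  0.1615] [0.6 1.2 6.8] [0.16 0.01 0.17] -0.702017546361854
head 82.65 [ 0.5343 -0.2969  0.1615] [0.4 2.1 6.7] [ 0.24  0.09 -0.01] -0.5442547467011852
```

View pics/w4.png

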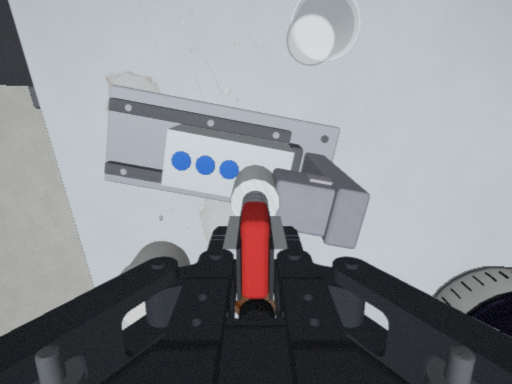

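The wrist view shows the red bar still held between the fingers at (255,250), turned across the gauge with the gripper. The block is still home. I'll turn on to the end stop.

```bash
python3 -m crank '[[[0,0,0],2,255],[[0,0,0],4,255],[[0,0,0],4,255]]' >/dev/null; python3 st.py; python3 -m crank '[[[0,0,0],2,255],[[0,0,0],2,255]]' >/dev/null; python3 st.py
```

```text
head 78.75 [ 0.5342 -0.2969  0.1616] [0.4 2.1 6.8] [ 0.16 -0.09  0.18] -0.4758223960104302
head 76.96 [ 0.5341 -0.2968  0.1616] [1.1 0.9 6.1] [ 0.27 -0.11  0.86] -0.4439488587101544
```

The end stop is reached (0.86 N m at an 85° turn). I'll ease back, release and rise.

```bash
python3 -m crank '[[[0,0,0],-2,255],[[0,0,0],-2,255]]' >/dev/null; python3 st.py; python3 -m crank '[[[0,0,0],0,200],[[0,0,0],0,120],[[0,0,0],0,100],[[0,0,0],0,100],[[0,0,0],0,100],[[0,0,0],0,100]]'; python3 -m crank '[[[0,0,-10],0,100],[[0,0,-30],0,100],[[0,0,-60],0,100],[[0,0,-90],0,100],[[0,0,-120],0,100],[[0,0,-120],0,100],[[0,0,-120],0,100]]'
python3 - <<'E'
from h import *
exec(open('blk.py').read().split('for cam')[0])
for n in('side','wrist'):
    c=read_camera(n);P=pts(c);f=c['frame'].astype(int)
    m=(f[...,2]>90)&(f[...,1]<70)&(f[...,0]<70);m[:,:180]=0;m[:,330:]=0;m&=(P[...,2]>.16)&(P[...,2]<.27)
    q=P[m];print(n,m.sum(),q.mean(0),np.percentile(q[:,2],[5,50,95]));t=q[:,2]>np.percentile(q[:,2],95)-.006
    print(cv2.minAreaRect((q[t,:2]*1000).astype(np.float32)))
    cv2.imwrite(f'pics/{n}5.png',c['frame'])
E
python3 blk.py
```

```text
head 78.8 [ 0.5341 -0.2969  0.1616] [0.2 1.2 7.3] [ 0.13 -0.12  0.14] -0.47670653738969565
time: 19.0
eef_pos: [0.5344, -0.2967, 0.1605]
tcp_rot: [0.773, 0.634, -0.0, -0.0]
contact_force: [0.3, -0.0, -0.1]
opening: 0.605
finger_force: 0.0
time: 19.7
eef_pos: [0.5349, -0.297, 0.2823]
tcp_rot: [0.773, 0.634, 0.0, 0.001]
contact_force: [0.5, 0.8, -0.6]
opening: 0.608
finger_force: 0.0
side 87 [ 0.53314047 -0.30531244  0.21042387] [0.19561422 0.21440488 0.21714404]
((533.1224365234375, -299.3566589355469), (10.807909965515137, 33.51996994018555), 2.066124439239502)
wrist 669 [ 0.53533648 -0.29376065  0.2150526 ] [0.20747433 0.21594272 0.21726758]
((535.1695556640625, -295.805419921875), (35.3123893737793, 11.50391674041748), 89.87858581542969)
side [217.9 210.1] 28 gauge x,y,z -0.06540630484927455 -0.0020669770541744716 0.06514578474100652
side [227.  211.1] 29 gauge x,y,z -0.04512628003993614 -0.00016540653500664296 0.06487849724591943
side [236.1 212.3] 27 gauge x,y,z -0.0240491491414911 0.0001791221526376163 0.06444575885256854
wrist [203.2 145.9] 129 gauge x,y,z -0.06497382343916352 0.0011580671641846388 0.0651607371105099
wrist [220.2 148. ] 131 gauge x,y,z -0.04382180010971238 0.001324267000603263 0.06503210731010906
wrist [237.  149.9] 127 gauge x,y,z -0.022825103958097222 0.0012992521885845743 0.06517438194429642
[ 0.53387035 -0.296217    0.27875348]
```

View pics/side5.png

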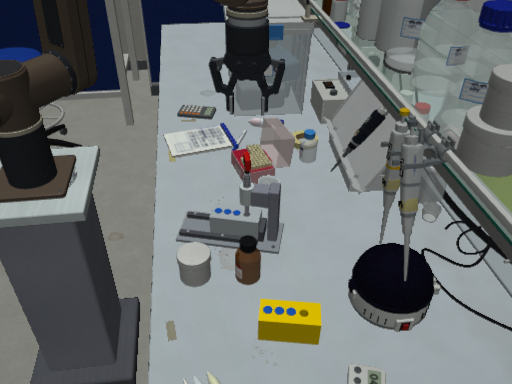

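The side view shows the head staying low at (247,160), 40 mm down, with the block at the stop and the bystanders in place. The bar reads about -90°, so it turned only about 72° and slipped in the pads by about 11°. I'll grip it again, aligned and harder, and finish the turn.

```bash
python3 -m crank '[[[0,0,0],-6,100],[[0,0,30],-11,100],[[0,0,65],-11,100],[[0,0,95],-11,100],[[0,0,112],-11,100],[[0,0,120],-11,100],[[0,0,120],-11,180],[[0,0,120],-11,255],[[0,0,120],-11,255],[[0,0,120],-11,255]]' 110; python3 -m crank '[[[0,0,0],0,255],[[0,0,0],0,255]]';python3 st.py; for i in 1 2 3; do python3 -m crank '[[[0,0,0],2,255],[[0,0,0],4,255],[[0,0,0],4,255]]' >/dev/null; python3 st.py; done
```

```text
time: 20.9
eef_pos: [0.535, -0.2977, 0.1633]
tcp_rot: [0.709, 0.705, -0.0, 0.002]
contact_force: [-4.4, 0.5, 6.8]
opening: 0.119
finger_force: 108.7
time: 21.1
eef_pos: [0.5347, -0.2976, 0.1635]
tcp_rot: [0.709, 0.706, -0.001, 0.001]
contact_force: [-3.5, 1.2, 6.2]
opening: 0.121
finger_force: 108.3
head 89.74 [ 0.5347 -0.2976  0.1635] [-3.5  1.2  6.2] [0.07 0.7  0.16] -0.6677933750454941
head 85.69 [ 0.5348 -0.2977  0.1636] [-4.6 -0.2  5.9] [-0.    0.62 -0.04] -0.5971574240172204
head 81.67 [ 0.5349 -0.2978  0.1636] [-4.8  0.9  5.7] [-0.15  0.48 -0.17] -0.5270925260610433
head 77.82 [ 0.5347 -0.2978  0.1635] [-4.3  0.8  6.5] [-0.11  0.6   0.46] -0.45934315893433614
```

```bash
python3 -m crank '[[[0,0,0],1,255],[[0,0,0],1,255]]' >/dev/null; python3 st.py
cat > bar.py <<'E'
from h import *
c=read_camera('wrist');P=pts(c);f=c['frame'].astype(int)
m=(f[...,2]>70)&(f[...,1]<60)&(f[...,0]<60)&(abs(P[...,2]-.215)<.008);m[:,:180]=0;m[:,330:]=0
q=(P[m][:,:2]*1000).astype(np.float32);vx,vy,_,_=cv2.fitLine(q,cv2.DIST_L2,0,.01,.01).ravel()
print(m.sum(),'bar',np.degrees(np.arctan2(vy,vx)),cv2.minAreaRect(q),np.argwhere(m).min(0),np.argwhere(m).max(0))
E
python3 bar.py
python3 -m crank '[[[0,0,0],0,230],[[0,0,0],0,225],[[0,0,0],0,220]]' >/dev/null; python3 bar.py; python3 st.py;python3 -m crank '[[[0,0,0],0,200],[[0,0,0],0,150],[[0,0,0],0,100],[[0,0,0],0,100],[[0,0,0],0,100]]'; python3 bar.py
```

```text
head 76.95 [ 0.5346 -0.2978  0.1636] [-3.9  1.2  5.6] [-0.09  0.68  0.74] -0.4436488376483298
1504 bar 78.90067 ((534.9591674804688, -295.6580505371094), (35.63444900512695, 11.902764320373535), 78.5464859008789) [210 238] [295 267]
1616 bar 79.133644 ((534.9993896484375, -295.7991943359375), (36.16371154785156, 12.42938232421875), 79.62549591064453) [210 238] [296 269]
head 76.86 [ 0.5345 -0.2977  0.1633] [-4.5  0.6  5.9] [-0.15  0.73  0.44] -0.4423606965548093
time: 23.1
eef_pos: [0.5346, -0.2966, 0.1605]
tcp_rot: [0.784, 0.62, 0.0, -0.0]
contact_force: [0.3, -0.2, -0.2]
opening: 0.608
finger_force: 0.0
2131 bar -88.25662 ((535.2267456054688, -295.8116760253906), (36.14060592651367, 12.931713104248047), 89.39859771728516) [215 231] [302 277]
```

```bash
python3 - <<'E'
from h import *
c=np.load('wrist3.npy',allow_pickle=True).item();P=pts(c);f=c['frame'].astype(int)
m=(f[...,2]>70)&(f[...,1]<60)&(f[...,0]<60)&(abs(P[...,2]-.255)<.008);m[:,:180]=0;m[:,330:]=0
q=(P[m][:,:2]*1000).astype(np.float32);vx,vy,_,_=cv2.fitLine(q,cv2.DIST_L2,0,.01,.01).ravel()
print('initial',np.degrees(np.arctan2(vy,vx)),cv2.minAreaRect(q))
E
python3 -m crank '[[[0,0,-10],0,100],[[0,0,-30],0,100],[[0,0,-60],0,100],[[0,0,-90],0,100],[[0,0,-120],0,100],[[0,0,-120],0,100],[[0,0,-120],0,100],[[0,0,-120],0,100]]'; sed -i 's/P\[...,2\]-.215/P[...,2]-.217/' bar.py; python3 bar.py; python3 -m crank '[[[0,0,0],0,100],[[0,0,0],0,100],[[0,0,0],0,100],[[0,0,0],0,100],[[0,0,0],0,100],[[0,0,0],0,100],[[0,0,0],0,100],[[0,0,0],0,100]]'>/dev/null; python3 bar.py;python3 bar.py
```

```text
initial -17.92559 ((533.8316650390625, -296.06011962890625), (11.833169937133789, 34.57814025878906), 72.11152648925781)
time: 23.95
eef_pos: [0.534, -0.2963, 0.2793]
tcp_rot: [0.784, 0.62, -0.0, -0.001]
contact_force: [-0.7, 0.6, -0.6]
opening: 0.605
finger_force: 0.0
481 bar -88.13338 ((535.2872314453125, -295.4231262207031), (11.399134635925293, 34.50479507446289), 2.2085683345794678) [161 244] [205 267]
467 bar -88.305916 ((535.2488403320312, -295.64630126953125), (11.507195472717285, 35.07693862915039), 2.190378427505493) [160 243] [204 266]
475 bar -88.14587 ((535.3489379882812, -295.3914489746094), (11.467947959899902, 34.65518569946289), 1.9451080560684204) [160 243] [204 266]
```

Measured the same way before and after, the bar rests at about 70° (≈1.23 rad), although it reached the stop while held. That margin is thin. I'll push it on with loosely open fingers, so that I can see whether it stays without the grip release dragging it back.

```bash
sed -i 's/\[...,2\]-.217)<.008/[...,2]-.216)<.009/' bar.py
python3 -m crank '[[[0,0,0],-7,100],[[0,0,30],-15,100],[[0,0,65],-15,100],[[0,0,95],-15,100],[[0,0,112],-15,100],[[0,0,120],-15,100],[[0,0,120],-15,180],[[0,0,120],-15,205],[[0,0,120],-15,205],[[0,0,120],-15,205]]' 20; python3 st.py;python3 bar.py; python3 -m crank '[[[0,0,0],5,205],[[0,0,0],10,205],[[0,0,0],15,205],[[0,0,0],18,205],[[0,0,0],18,205]]' ; python3 st.py; python3 bar.py
```

```text
time: 25.9
eef_pos: [0.5352, -0.2973, 0.1623]
tcp_rot: [0.696, 0.718, 0.0, 0.001]
contact_force: [0.2, 0.2, 0.7]
opening: 0.196
finger_force: 0.0
head 91.71 [ 0.5352 -0.2973  0.1623] [0.2 0.2 0.7] [ 0.02 -0.08  0.03] -0.7024368096156366
1622 bar -88.29308 ((533.974609375, -295.72528076171875), (13.70011043548584, 36.07645034790039), 1.776081919670105) [211 234] [298 267]
time: 26.45
eef_pos: [0.5347, -0.297, 0.1613]
tcp_rot: [0.8, 0.6, 0.0, 0.0]
contact_force: [-1.3, -0.2, -0.3]
opening: 0.195
finger_force: 0.4
head 73.71 [ 0.5347 -0.297   0.1613] [-1.3 -0.2 -0.3] [-0.05  0.1  -0.01] -0.3883639898045717
1626 bar 85.38822 ((534.5525512695312, -295.790771484375), (36.21821975708008, 13.249939918518066), 85.55975341796875) [214 233] [301 275]
```

```bash
python3 -m crank '[[[0,0,0],4,205],[[0,0,0],7,205],[[0,0,0],7,205]]'>/dev/null ; python3 st.py; python3 bar.py; python3 -m crank '[[[0,0,0],-4,205],[[0,0,0],-8,205],[[0,0,0],-11,205],[[0,0,0],-11,205]]'>/dev/null ; python3 st.py; python3 bar.py
```

```text
head 66.79 [ 0.5344 -0.2969  0.1611] [-2.   0.2  2.7] [-0.09  0.26  0.18] -0.2674284637875508
1723 bar 80.71266 ((534.8385620117188, -295.54229736328125), (35.73849868774414, 12.367947578430176), 79.56625366210938) [213 232] [300 275]
head 77.77 [ 0.5348 -0.2967  0.1608] [0.1 0.1 0.8] [-0.02 -0.02  0.02] -0.4592048326884293
1604 bar 87.423645 ((535.2110595703125, -295.74920654296875), (36.0368537902832, 13.682318687438965), 86.48017883300781) [214 233] [302 276]
```

```bash
python3 bar.py; python3 -m crank '[[[0,0,0],-4,205],[[0,0,0],-8,205],[[0,0,0],-8,205],[[0,0,0],-8,205],[[0,0,0],-8,205],[[0,0,0],-8,205]]'>/dev/null ; python3 st.py; python3 bar.py
```

```text
1615 bar 87.38502 ((535.181640625, -295.8988037109375), (36.268341064453125, 13.728315353393555), 86.61077117919922) [215 233] [302 276]
head 85.67 [ 0.5345 -0.2967  0.1607] [ 0.3 -1.1 -0.3] [0.01 0.01 0.05] -0.5970099161811906
1525 bar 87.11446 ((534.70068359375, -295.703369140625), (36.0369758605957, 12.927511215209961), 86.80030059814453) [214 238] [301 269]
```

It is stable at 87°, about 1.31 rad turned and past the tightest point. The fingers are centred and not touching, so I'll open them and lift straight up.

```bash
python3 -m crank '[[[0,0,0],0,170],[[0,0,0],0,140],[[0,0,0],0,120],[[0,0,-20],0,100],[[0,0,-50],0,100],[[0,0,-85],0,100],[[0,0,-120],0,100],[[0,0,-120],0,100],[[0,0,-120],0,100],[[0,0,-120],0,100]]'; python3 bar.py; python3 blk.py
python3 - <<'E'
from h import *
c=np.load('top.npy',allow_pickle=True).item();f0=c['frame'];s0=np.load('side.npy',allow_pickle=True).item()['frame']
s=read_camera('side');P=pts(s)
d=np.abs(s['frame'].astype(int)-s0).sum(2)
print('can/bottle change',(d[240:285,175:212]>60).sum(),(d[238:285,232:264]>60).sum())
f=s['frame'].astype(int);m=(f[...,2]>90)&(f[...,1]<70)&(f[...,0]<70);m[:,:235]=0;m[:,262:]=0;m&=(P[...,2]>.16)&(P[...,2]<.27);print('head top z',np.percentile(P[m][:,2],95))
E
```

```text
time: 29.0
eef_pos: [0.5339, -0.2963, 0.2789]
tcp_rot: [0.733, 0.68, -0.0, -0.001]
contact_force: [0.1, 0.7, -0.1]
opening: 0.609
finger_force: 0.0
487 bar 86.96371 ((535.0786743164062, -295.3900146484375), (34.456180572509766, 11.681648254394531), 86.19847869873047) [160 248] [205 263]
side [217.9 210.1] 28 gauge x,y,z -0.06582691433891844 -0.0007962324548066578 0.06488162663724312
side [227.  211.1] 29 gauge x,y,z -0.04550150404193342 -0.0006182989486186272 0.06499432772287361
side [236.1 212.3] 27 gauge x,y,z -0.023945951903162933 -0.00037684360082656734 0.06489330701682283
wrist [204.  139.9] 133 gauge x,y,z -0.06479639855761524 0.0010227534200537472 0.06515591832897999
wrist [220.8 144. ] 131 gauge x,y,z -0.04402066785464722 0.0009967278908772038 0.06531994851270473
wrist [237.6 148. ] 131 gauge x,y,z -0.022815372662259734 0.0010979926578403433 0.06525776781361836
[ 0.53387268 -0.29626738  0.27861603]
can/bottle change 0 0
head top z 0.21793706730674275
```

```bash
python3 -c "
from plant import ctrl
print(ctrl.sign_off())"
```

```text
the job is handed in; nothing more can be done
None
```

I handed the job in at about 29 s with no verdict returned: the block is home against the stop, the probe rests on the well bottom at roughly 4.5 N, the head is locked at about 1.31 rad and let go (it settled back from its end stop), and the can and bottle did not move; I did not re-check the beaker at the end.

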